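# Close up the soldering-tip row against the stop

### The arm

A 6-joint arm with a two-finger parallel gripper is mounted at the origin on the work surface. World frame = base frame: x ahead of the robot, y to its left, z up, the work surface at z = 0. Lengths are in m, angles in rad, forces in N, time in s.
With the tool pointing down it reaches from about 0.375 to 0.975 m from the base axis. Payload 3.8 kg.
Tool frame: the origin (TCP) lies midway between the tips of the shut fingers; the grasp point (between the pads) lies 19 mm behind it; z points along the fingers, y is the line along which they close (so a half turn about z gives the same grasp; the last joint's range is limited). The gripper opens to 88 mm and grips with 3 to 60 N. Pads are 18 mm wide; open, the fingers measure 123 mm over their backs; the gripper's body (75 mm by 187 mm) begins 45 mm behind the grasp point.
Start: joints at [1.308, 0.264, 1.604, -0, 1.274, -0.037], TCP at [0.151, 0.658, 0.239] pointing down, gripper open.
Joint ranges: [-2.63, 2.63], [-0.94, 2.18], [0.31, 2.57], [-1.31, 4.45], [0, 2.66], [-2.55, 2.55]. Speed limits (rad/s): [2.57, 2.57, 3.14, 3.14, 3.14, 3.14].

### API

Orientations are given as a unit quaternion [x, y, z, w].
In Python, from station import bot gives the robot as it stands. The module is installed in compiled form; this text tells all that it offers.
- The arm moves only by the shell command python3 -m inch 'ROWS' [OPENING]. ROWS is JSON, a list that holds one entry, the list of rows, each a list of 6 numbers: the shift along the world's x, y, z scaled (see below), then the turn, a rotation vector about the world's x, y, z scaled (see below). A call has 1 to 12 rows; each row is the pose to reach, as a shift and turn from the pose commanded when the call began; what a row does not reach only later rows make up. The controller multiplies each number of a shift by 250 mm and each number of a turn by 0.5 rad. A row lasts 1/8 s, in which the tool goes at most 62.5 mm and 10.7 degrees, less where a joint would pass 70% of its speed; a pose out of reach is approached as far as the arm can. A call with a number of a shift or a turn outside -1 to 1 is refused whole. A call with a gripper value outside its range is refused whole. OPENING is the opening, from 0 (shut) to 1 (fully open), set as the call begins (- or left out, the last holds). The fingers move at their own pace and stop on an object; the grip force is fixed at half the most. Time passes only in rows, so rows that repeat a pose let the fingers close. It gives the time, the measured TCP pose, the force, the opening and the grip force at its end, in the units of the state.
- bot.observe(): the state, without advancing time (a new reading comes with each control period).
- bot.grab_frame(name): name is "side" or "top" or "wrist"; returns (picture, depth): 420x560x3 uint8, blue, green, red; 420x560 float32, m along the optical axis (not along the pixel's ray), 0 where there is no reading.
- bot.camera_params(name): a dict with "camera_matrix" (3x3 intrinsics, pixels), "rvec" (rotation vector, rad) and "tvec" (3), from world to camera coordinates, as OpenCV has them. Camera axes: x right, y down, z forward; pixel columns grow to the right and rows downward; lengths in m; the calibration is good to about 2 mm. The wrist camera is an equidistant fisheye: a pixel r from the principal point sees the ray r / f radians off the axis. A picture is of the moment at which its call begins: read the wrist's pose just before it. camera_params takes no time and is no camera call; for the wrist camera it gives the pose at the moment of the call.
- bot.sign_off(): hands the job in; it is judged then, once.
Trained networks look in the newest picture that a camera, given by its name, has taken for a name from the list of things; names that differ only in an ending like _2 or _b are one class to them, and where a whole thing is asked for, a point or a joint stands for the part that bears it (a point fixed in the world has none). Each returns a list of dicts, best first, with "p" (0 to 1); they miss things now and then, are a little off and sometimes report something else, mostly with a low value. They report only what shows in the picture. A call takes as long as a camera call. They do not tell look-alikes from the thing itself.
- bot.look_for(camera, thing): "bbox" ([centre column, centre row, width, height] in pixels, round what is visible of it).
- bot.outline_of(camera, thing): "region" (420x560 bool, what is visible of it) and "bbox" ([centre column, centre row, width, height] in pixels, round what is visible of it).
- bot.landmark_of(camera, thing): "uv" ([column, row] in pixels: a listed point, or the origin of a listed thing).
The state is a dict: "time_s": time; "qpos": joint angles; "joint_velocities": joint speeds; "tau": joint torques, N m; "tcp_pos": TCP position; "tcp_rot": TCP orientation; "contact_force": force on the tool from outside, world axes, zero at the start; "moment": the same for the moment, N m; "finger_gap": finger opening in m; "grip_force": force on a finger pad.
Only numpy, scipy, OpenCV 4.12 (cv2) and the standard library are available. Lean on these libraries where they do the work, as an engineer would, in place of code of your own. Each camera call takes 0.05 s, during which the arm holds its last target. There are 200 camera calls.

### The job

The four soldering-tip blocks stand in a touching row in the aluminium channel. With the fingers, push the row from its rear along the channel as one train, without letting it come apart or lifting any block, until it is fully home against the end stop; then push the steel keeper arm round to its limit across the channel behind the row. Leave the other things on the bench where they are.

Things in the scene. Friction and masses are not known exactly. Their poses are not given: they have to be found in the camera images.
- rail: fixed aluminium channel, 270 long, 40 wide (mm), open above and at the rear. Origin: middle of its length and width, on the bench; x along it to the end stop, y across, z up. Floor 4 thick; walls 3 thick, 12 high over the bench, 34 apart inside. Stop: steel plate 40 high, inner face at x = +125. Row home: its rear face at x = -3; it starts 50 to 90 short of that, still touching as one row
- stop_face (a point): centre of the end stop's inner face: 125 mm from the rail's origin along the rail's x, 20 mm above the bench
- keeper_pivot (a point): axis of the keeper, 20 mm above the bench at the arm's underside; in the rail's frame x = -11 mm, y = -36 mm, outside the -y wall, on a lug 8 mm high that reaches y = -44 mm; a post of 14 mm carries it. Axes parallel to the rail's
- keeper (a joint): angle (rad) of the keeper, a flat steel arm 62 mm long from a vertical pivot, 8 mm thick, 20 to 34 mm above the bench, so it clears the walls. It grows clockwise seen from above: 0 points to the rear and away from the channel (240 deg in the rail's frame), 1.047 to the rear, hard limit 2.618 along the rail's +y, across the channel 4 mm behind a home row. Starts 0 to 0.75; stays put; 0.05 N m
- keeper_end (a point): free end of the keeper arm, on its middle line, 62 mm from the pivot, 27 mm above the bench; x points along the arm away from the pivot
- tip_cone: one of four loose black blocks, 32 x 32 x 32 mm, about 60 g; on top a steel collar 17 mm wide and 4 mm high and a pointed copper cone, 60 mm in all. Origin: centre of its underside, on the channel floor 4 mm over the bench; z up, x along the channel to the stop. The four stand in one touching row; their order changes from run to run
- tip_chisel: one of four loose black blocks, 32 x 32 x 32 mm, about 60 g; on top a steel collar 17 mm wide and 4 mm high and a copper tip ending in a flat chisel, 60 mm in all. Origin: centre of its underside, on the channel floor 4 mm over the bench; z up, x along the channel to the stop. The four stand in one touching row; their order changes from run to run
- tip_stub: one of four loose black blocks, 32 x 32 x 32 mm, about 60 g; on top a steel collar 17 mm wide and 4 mm high and a short blunt copper cylinder 13 mm thick, 48 mm in all. Origin: centre of its underside, on the channel floor 4 mm over the bench; z up, x along the channel to the stop. The four stand in one touching row; their order changes from run to run
- tip_knife: one of four loose black blocks, 32 x 32 x 32 mm, about 60 g; on top a steel collar 17 mm wide and 4 mm high and a copper tip ending in a slanted blade, about 62 mm in all. Origin: centre of its underside, on the channel floor 4 mm over the bench; z up, x along the channel to the stop. The four stand in one touching row; their order changes from run to run
- phone: bystander: black phone lying flat, 147 x 71 x 8 mm, on the robot's side of the channel; origin at the centre of its underside, x along its length
- jar: bystander: small jar, 42 mm across, 35 mm high, on the far side of the channel near the end stop; origin at the centre of its underside
- spray_can: bystander: can, 66 mm across, 170 mm high, standing to the left; origin at the centre of its underside
- tape: bystander: red ring of tape lying flat, 90 mm across, 24 mm high, to the right; origin at the centre of its underside
There are look-alikes about, which are no part of the job. What is shaped like the tip_chisel but purple or turquoise is not meant. Leave any green look-alike of the tip_stub alone.

How it is judged:
On the way, in this order (a step that is already met when the one before it is completed fails the run):
1. the row is home against the end stop while the keeper is still open (x of tip_cone in the frame of rail between 0.0095 and 0.112 m and x of tip_chisel in the frame of rail between 0.0095 and 0.112 m and x of tip_stub in the frame of rail between 0.0095 and 0.112 m and x of tip_knife in the frame of rail between 0.0095 and 0.112 m and y of tip_cone in the frame of rail between -0.004 and 0.004 m and z of each of tip_cone, tip_chisel, tip_stub, tip_knife in the frame of rail below 0.007 m and angle between each of tip_cone, tip_chisel, tip_stub, tip_knife's own z axis and vertical below 0.1 rad and y of tip_chisel in the frame of rail between -0.004 and 0.004 m and y of tip_stub in the frame of rail between -0.004 and 0.004 m and y of tip_knife in the frame of rail between -0.004 and 0.004 m and value of joint keeper below 1.6 rad), for 0.2 s.
2. the keeper is across the channel behind the row (value of joint keeper above 2.5 rad), for 0.2 s.
At the end, for the whole second after the job is handed in: All four blocks sit upright in the channel (within 4 mm of its middle, less than 3 mm off its floor, tilted less than 0.1 rad), at rest, packed against the end stop with no more than 3.5 mm of slack in all, and the keeper is within 0.118 rad of its closed limit (2.618) (x of tip_cone in the frame of rail between 0.0095 and 0.112 m and x of tip_chisel in the frame of rail between 0.0095 and 0.112 m and x of tip_stub in the frame of rail between 0.0095 and 0.112 m and x of tip_knife in the frame of rail between 0.0095 and 0.112 m and y of tip_cone in the frame of rail between -0.004 and 0.004 m and z of each of tip_cone, tip_chisel, tip_stub, tip_knife in the frame of rail below 0.007 m and angle between each of tip_cone, tip_chisel, tip_stub, tip_knife's own z axis and vertical below 0.1 rad and y of tip_chisel in the frame of rail between -0.004 and 0.004 m and y of tip_stub in the frame of rail between -0.004 and 0.004 m and y of tip_knife in the frame of rail between -0.004 and 0.004 m and linear speed of each of tip_cone, tip_chisel, tip_stub, tip_knife below 0.01 m/s and value of joint keeper above 2.5 rad); the robot touches nothing.
It fails at once if the row comes apart: more than 12 mm of gaps in all (distance between tip_cone and tip_chisel above 0.108 m or distance between any of tip_cone, tip_chisel and tip_stub above 0.108 m or distance between any of tip_cone, tip_chisel, tip_stub and tip_knife above 0.108 m).
It fails at once if a block is lifted more than 6 mm off the channel floor or tipped over 0.35 rad (z of any of tip_cone, tip_chisel, tip_stub, tip_knife in the frame of rail above 0.01 m or angle between any of tip_cone, tip_chisel, tip_stub, tip_knife's own z axis and vertical above 0.35 rad).
It fails at once if a bystander (phone, jar, can, tape) is moved more than 15 mm (distance of any of phone, jar, spray_can, tape from where it was at the start of the episode above 0.015 m).
It also fails if it takes over 51 s, if anything falls off the work surface, if the arm or the gripper's body presses on something with over 40 N, if the wrist force passes 120 N, or if a joint passes its speed limit or range.

## Working session

There is one attempt and no reset: what is moved stays moved. The work goes in short steps, Python scripts to look and compute and a shell command to move; the robot and the scene stay as the last step left them, time stands still between calls to the robot, and variables do not carry over. Pictures are saved under pics/ and viewed, at most 10 in all, crops included, and the job is handed in when it is done.

```bash
mkdir -p pics
cat > h.py <<'E'
import numpy as np, cv2
from station import bot
def cam(n):
    p=bot.camera_params(n); R=cv2.Rodrigues(np.array(p["rvec"],float))[0]
    return np.array(p["camera_matrix"]),R,np.array(p["tvec"],float).ravel()
def ray(n,uv,z):
    K,R,t=cam(n); d=R.T@np.linalg.inv(K)@np.array([uv[0],uv[1],1.]); c=-R.T@t
    return c+d*(z-c[2])/d[2]
def cloud(n,depth,m):
    K,R,t=cam(n); v,u=np.nonzero(m&(depth>0)); d=depth[v,u]
    P=np.linalg.inv(K)@np.array([u*d,v*d,d]); return (R.T@(P-t[:,None])).T
E
python3 - <<'E'
from h import *
for n in("top","side"):
    im,d=bot.grab_frame(n); cv2.imwrite(f"pics/{n}0.png",im); np.save(f"{n}0.npy",d)
    K,R,t=cam(n); print(n,-R.T@t,K[0,0])
    for th,z in(("stop_face",.02),("keeper_pivot",.02),("keeper_end",.027),("rail",0),("tip_cone",.004),("tip_chisel",.004),("tip_stub",.004),("tip_knife",.004),("phone",0),("jar",0),("spray_can",0),("tape",0)):
        for r in bot.landmark_of(n,th)[:2]: print(th,round(r["p"],2),np.round(r["uv"]),np.round(ray(n,r["uv"],z),4))
print(bot.observe())
E
```

```text
top [0.36026967 0.01835384 1.00731359] 379.9464030161546
stop_face 0.6 [234. 209.] [0.5407 0.131  0.02  ]
keeper_pivot 0.97 [282. 181.] [0.6134 0.0043 0.02  ]
keeper_end 0.57 [239. 213.] [0.5303 0.1193 0.027 ]
keeper_end 0.45 [300. 166.] [ 0.6514 -0.0452  0.027 ]
rail 0.81 [287. 195.] [ 0.5799 -0.009   0.    ]
tip_cone 0.45 [279. 200.] [0.5652 0.0115 0.004 ]
tip_chisel 0.74 [321. 156.] [ 0.6882 -0.1064  0.004 ]
tip_chisel 0.69 [304. 188.] [ 0.5972 -0.0548  0.004 ]
tip_stub 0.6 [233. 249.] [0.4369 0.1381 0.004 ]
tip_stub 0.53 [270. 201.] [0.564  0.0382 0.004 ]
phone 0.92 [296. 241.] [ 0.4544 -0.0297  0.    ]
jar 0.51 [239. 174.] [0.642  0.1193 0.    ]
spray_can 0.72 [137. 183.] [0.6238 0.3966 0.    ]
tape 0.95 [395. 274.] [ 0.362  -0.2841  0.    ]
side [0.23278642 0.63376928 0.64439154] 382.79647406559013
stop_face 0.58 [268. 240.] [0.5336 0.1069 0.02  ]
stop_face 0.21 [278. 197.] [ 0.5782 -0.0386  0.02  ]
keeper_pivot 0.75 [260. 203.] [ 0.6103 -0.0008  0.02  ]
keeper_end 0.6 [250. 185.] [ 0.6643 -0.0469  0.027 ]
rail 0.71 [274. 212.] [ 0.5721 -0.0035  0.    ]
tip_cone 0.49 [278. 211.
[... 522 characters left out ...]
 ]
{'time_s': 1.3, 'qpos': array([ 1.30809496e+00,  2.63888345e-01,  1.60396343e+00, -2.09668072e-05,
        1.27370487e+00, -3.68811245e-02]), 'joint_velocities': array([ 0.00066929,  0.00173924, -0.00101999, -0.00108306,  0.00124429,
       -0.00125029]), 'tau': array([-5.12651604e-05, -5.02076232e+01, -3.57240415e+01,  7.30876462e-02,
        1.86816836e-02,  2.95843563e-05]), 'tcp_pos': array([0.15113552, 0.65787445, 0.23873337]), 'tcp_rot': array([1.12667318e-01, 9.93632767e-01, 1.63088579e-05, 1.25990820e-05]), 'contact_force': array([ 1.42113727, -0.28168032, -0.29261526]), 'moment': array([ 0.01940788, -0.01356553, -0.03486208]), 'grip_force': 0.0, 'finger_gap': 0.08787597312390306}
```

View pics/top0.png

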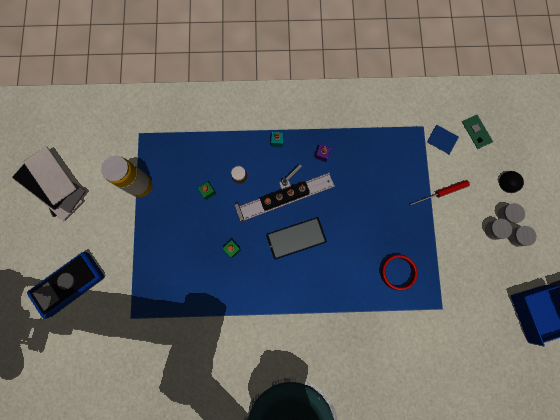

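View pics/side0.png

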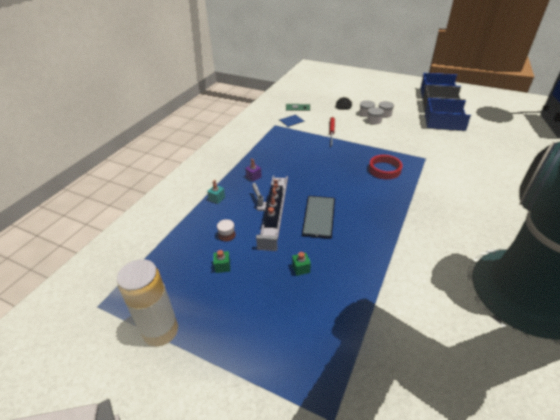

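The top view shows the rail from the stop at (238,212) to the rear at (333,181). The keeper is on the far side, with its pivot at (284,183) and its tip at (300,166). The phone lies on the near side. Next I'll fit the rail pose.

Run:
```python
from h import *
im,d=bot.grab_frame("top")
r=bot.outline_of("top","rail")[0]; m=r["region"].astype(np.uint8)
print(r["p"],m.sum())
im2=cv2.imread("pics/top0.png")
P=cloud("top",d,m>0); print("z pct",np.percentile(P[:,2],[5,25,50,75,95]))
hull=cv2.convexHull(np.argwhere(m)[:,::-1].astype(np.float32))[:,0]
W=np.array([ray("top",q,.010)[:2] for q in hull],np.float32)*1000
print(cv2.minAreaRect(W), cv2.boxPoints(cv2.minAreaRect(W)))
# tall points in band = stop/blocks
K,R,t=cam("top")
print("phone",[ (np.round(cv2.minAreaRect(np.array([ray("top",q,.008)[:2] for q in np.argwhere(x["region"])[:,::-1]],np.float32)*1000)[0]),) for x in bot.outline_of("top","phone")[:1]])
c=im[145:235,225:345]; c=cv2.resize(c,None,fx=6.5,fy=6.5,interpolation=cv2.INTER_CUBIC); cv2.imwrite("pics/c.png",c)
```

```text
0.67 1033
z pct [0.00022356 0.00241273 0.00484181 0.01127488 0.03766782]
((593.8787231445312, 3.5694732666015625), (91.4432144165039, 270.9219970703125), 20.54521942138672) [[ 503.52567  114.36871]
 [ 598.60474 -139.32144]
 [ 684.2318  -107.22977]
 [ 589.1527   146.46039]]
phone [(array([463., -29.]),)]
```

View pics/c.png

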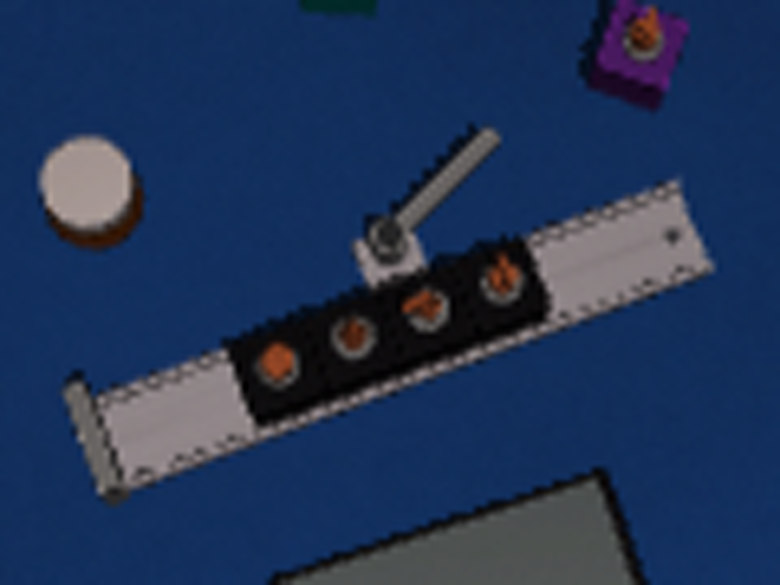

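The crop shows the rail's rear corners at (680,182) and (713,268), the stop at lower left, and the blocks' rear edge at (522,240)–(550,315). The keeper runs from (388,238) to (490,135). I'll convert these picks to world positions.

Run:
```python
from h import *
f=lambda x,y,z: ray("top",((x+.5)/6.5+224.5,(y+.5)/6.5+144.5),z)[:2]*1000
rf,rn=f(680,182,.012),f(713,268,.012); s1,s2=f(100,393,.012),f(128,490,.012)
sf,sn=f(95,380,.04),f(122,490,.04)
print("rear",rf,rn,"stop inner",s1,s2,"stop top inner",sf,sn)
v=(s1+s2)/2-(rf+rn)/2; yaw=np.arctan2(v[1],v[0]); print(np.linalg.norm(v),np.degrees(yaw))
v=s2-rn;print("near wall yaw",np.degrees(np.arctan2(v[1],v[0])));v=f(225,348,.012)-rf;print("far wall",np.degrees(np.arctan2(v[1],v[0])))
x=np.array([np.cos(yaw),np.sin(yaw)]);y=np.array([-x[1],x[0]])
O=(rf+rn)/2+135*x; print("O",O, "O from stop",(sf+sn)/2-125*x)
pv=f(388,238,.036);ke=f(490,135,.034)
for n,p in dict(pv=pv,ke=ke,rowr1=f(522,240,.036),rowr2=f(550,315,.036),rowf1=f(228,345,.036),rowf2=f(258,425,.036)).items(): print(n,p,"rail",(p-O)@x,(p-O)@y)
k=ke-pv;print("keeper dir rail deg",np.degrees(np.arctan2(k@y,k@x))%360,np.linalg.norm(k))
```

```text
rear [ 636.61328634 -125.60467392] [ 599.36910937 -137.36896662] stop inner [553.56450186 117.02050699] [513.04632417 105.97028554] stop top inner [553.46225656 116.19328077] [508.81427178 105.87655185]
257.3170023653758 109.21480892836522
near wall yaw 109.53176103684103
far wall 108.948865973231
O [573.56125017  -4.0074896 ] O from stop [572.27710462  -7.00150098]
pv [609.67000543  -2.49507523] rail -10.4556187814104 -34.59493661705653
ke [652.50260317 -45.60904893] rail -65.26443794938758 -60.85211657907881
rowr1 [607.36448527 -56.77705451] rail -60.95485023788561 -14.553072419616068
rowr2 [575.93509776 -66.80967617] rail -60.08481950823648 18.427269348695628
rowf1 [567.12925046  63.10520871] rail 65.49077978351275 -16.013827082592435
rowf2 [534.1571902   51.72140288] rail 65.59260915026273 18.867936399193063
keeper dir rail deg 205.59761409848872 60.7737291775488
```

```bash
python3 -m inch '[[[0.228,-0.378,0,0,0,0.28],[0.456,-0.757,0,0,0,0.561],[0.456,-0.757,0,0,0,0.561],[0.456,-0.757,0,0,0,0.561],[0.456,-0.757,0,0,0,0.561]]]' 0
python3 -m inch '[[[0.228,-0.378,0,0,0,0.28],[0.456,-0.757,0,0,0,0.561],[0.456,-0.757,0,0,0,0.561],[0.456,-0.757,0,0,0,0.561],[0.456,-0.757,0,0,0,0.561]]]'
python3 -m inch '[[[0.456,-0.757,0,0,0,0],[0.456,-0.757,0,0,0,0],[0.456,-0.757,0,0,0,0],[0.456,-0.757,0,0,0,0],[0.456,-0.757,0,0,0,0]]]'
python3 -m inch '[[[0.456,-0.757,0,0,0,0],[0.456,-0.757,0,0,0,0],[0.456,-0.757,0,0,0,0],[0.456,-0.757,0,0,0,0],[0.456,-0.757,0,0,0,0],[0.456,-0.757,0,0,0,0]]]'
python3 -c "
from h import *
o=bot.observe();print(o)
im,d=bot.grab_frame('wrist');cv2.imwrite('pics/w1.png',im);np.save('w1.npy',d)
p=bot.camera_params('wrist');print(p);np.save('w1p.npy',p,allow_pickle=True)"
```

```text
time_s: 2.08
tcp_pos: [0.2661, 0.467, 0.239]
tcp_rot: [-0.026, 1.0, 0.0, 0.0]
contact_force: [-0.3, 1.3, -0.4]
finger_gap: 0.0405
grip_force: 0.0
time_s: 2.7
tcp_pos: [0.3801, 0.279, 0.239]
tcp_rot: [-0.165, 0.986, 0.0, 0.0]
contact_force: [-0.0, 0.8, 0.3]
finger_gap: 0.0007
grip_force: 0.0
time_s: 3.32
tcp_pos: [0.4943, 0.0904, 0.2387]
tcp_rot: [-0.166, 0.986, 0.0, 0.0]
contact_force: [-0.2, 0.0, -0.4]
finger_gap: 0.0007
grip_force: 0.0
time_s: 4.08
tcp_pos: [0.6068, -0.0966, 0.2383]
tcp_rot: [-0.168, 0.986, 0.001, -0.0]
contact_force: [-0.1, -0.7, 1.1]
finger_gap: 0.0001
grip_force: 0.0
{'time_s': 4.075, 'qpos': array([-1.98976232e-01,  1.51705146e-01,  1.73892003e+00,  1.18638751e-03,
        1.25233042e+00, -2.10705609e+00]), 'joint_velocities': array([ 0.00386903, -0.01519445,  0.0098065 , -0.00449766, -0.00102592,
       -0.00606577]), 'tau': array([-6.76009711e-01, -4.33589494e+01, -3.57688880e+01, -9.22365999e-02,
        1.46866729e-02,  7.38492119e-03]), 'tcp_pos': array([ 0.60684306, -0.09657422,  0.23830152]), 'tcp_rot': array([-1.67659993e-01,  9.85844483e-01,  7.70524187e-04, -4.33516494e-04]), 'contact_force': array([-0.09697088, -0.74044097,  1.13525843]), 'moment': array([0.02203244, 0.02395701, 0.00297215]), 'grip_force': 0.0, 'finger_gap': 0.0001257424420592053}
{'camera_matrix': array([[325.1922621 ,   0.        , 279.75922396],
       [  0.        , 325.1922621 , 210.58469608],
       [  0.        ,   0.        ,   1.        ]]), 'rvec': array([-1.71957236, -2.42239198, -0.3253055 ]), 'tvec': array([ 0.29182633, -0.55791549,  0.24617665])}
```

View pics/w1.png

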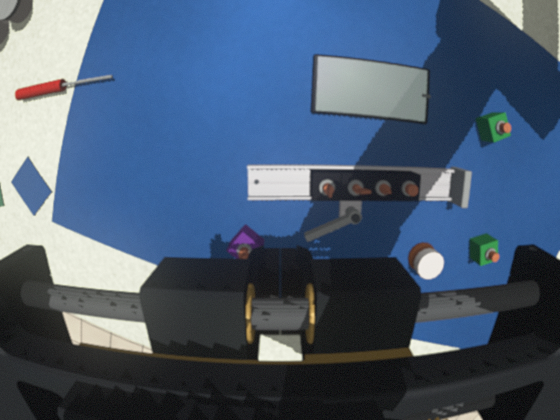

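The wrist picture shows the rail lying horizontally: rear end at column 248 (rows 166–199), row rear at column 310, and stop at about column 453. The keeper runs from (354,215) to (306,236). I'll cross-check the rail pose with these.

Run:
```python
from h import *
p=np.load("w1p.npy",allow_pickle=True).item()
K=p["camera_matrix"];R=cv2.Rodrigues(p["rvec"])[0];c=-R.T@p["tvec"];print(c)
def f(u,v,z):
    q=np.array([u-K[0,2],v-K[1,2]]);r=np.linalg.norm(q);th=r/K[0,0]
    d=R.T@np.r_[q/r*np.sin(th),np.cos(th)];return (c+d*(z-c[2])/d[2])[:2]*1000
a=np.radians(109.2);x=np.array([np.cos(a),np.sin(a)]);y=np.array([-x[1],x[0]]);O=np.array([573.,-5])
for n,q in dict(rear_n=(247.5,166,.012),rear_f=(248,199.5,.012),stop_top_n=(452,171,.04),stop_top_f=(458,207,.04),rowr_n=(310,171,.036),rowr_f=(310.5,199,.036),rowf_n=(419,172,.036),pv=(354,216,.036),ke=(306,236,.03),nearwall2=(445,169,.012)).items():
    w=f(*q);print(n,w.round(1),"rail",((w-O)@x).round(1),((w-O)@y).round(1))
```

```text
[ 0.54332952 -0.1195729   0.38409713]
rear_n [ 601.  -138.5] rail -135.3 17.5
rear_f [ 638.6 -125.6] rail -135.5 -22.3
stop_top_n [519.5  87.1] rail 104.5 20.3
stop_top_f [556.  115.2] rail 119.1 -23.5
rowr_n [580.2 -71.7] rail -65.4 15.2
rowr_f [609.2 -60.3] rail -64.1 -16.0
rowf_n [536.7  48. ] rail 62.0 16.8
pv [611.1  -6.3] rail -13.8 -35.6
ke [653.2 -48.6] rail -67.6 -61.4
nearwall2 [519.1  92.9] rail 110.2 18.7
```

```bash
python3 -m inch '[[[0,0,-0.25,0,0,0],[0,0,-0.5,0,0,0],[0,0,-0.7,0,0,0],[0,0,-0.8,0,0,0],[0,0,-0.85,0,0,0],[0,0,-0.885,0,0,0],[0,0,-0.885,0,0,0],[0,0,-0.885,0,0,0]]]'
python3 -c "
from h import *
o=bot.observe();print(o['tcp_rot'],o['tcp_pos'])"
```

```text
time_s: 5.12
tcp_pos: [0.6083, -0.0993, 0.0189]
tcp_rot: [-0.167, 0.986, -0.0, 0.001]
contact_force: [-0.2, -0.2, 0.5]
finger_gap: 0.0008
grip_force: 0.0
[-1.66841117e-01  9.85983021e-01 -4.38699712e-04  1.15352096e-03] [ 0.60827486 -0.09927151  0.01889425]
```

```bash
python3 -m inch '[[[-0.007,0.019,-0.014,0,0,0],[-0.013,0.038,-0.014,0,0,0],[-0.02,0.057,-0.014,0,0,0],[-0.026,0.076,-0.014,0,0,0],[-0.033,0.094,-0.014,0,0,0],[-0.039,0.113,-0.014,0,0,0],[-0.046,0.132,-0.014,0,0,0],[-0.053,0.151,-0.014,0,0,0],[-0.059,0.17,-0.014,0,0,0],[-0.066,0.189,-0.014,0,0,0],[-0.072,0.208,-0.014,0,0,0],[-0.079,0.227,-0.014,0,0,0]]]'
python3 -c "
from h import *
im,d=bot.grab_frame('wrist');cv2.imwrite('pics/w2.png',im[100:300,180:520])"
```

```text
time_s: 6.62
tcp_pos: [0.5873, -0.0421, 0.014]
tcp_rot: [-0.167, 0.986, -0.0, 0.0]
contact_force: [0.9, -0.6, 0.3]
finger_gap: 0.0001
grip_force: 0.7
```

View pics/w2.png

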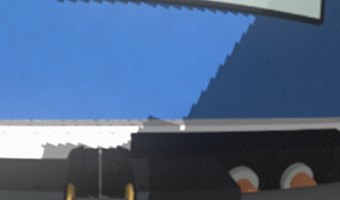

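The finger is touching the rear block at about (130,155) in the crop, and the row looks closed up. I'll continue in smaller steps.

```bash
python3 -m inch '[[[-0.005,0.015,0,0,0,0],[-0.01,0.03,0,0,0,0],[-0.016,0.045,0,0,0,0],[-0.02,0.057,0,0,0,0]]]'
python3 -m inch '[[[-0.003,0.008,0,0,0,0],[-0.003,0.008,0,0,0,0]]]'
python3 -m inch '[[[-0.003,0.008,0,0,0,0],[-0.003,0.008,0,0,0,0]]]'
```

```text
time_s: 7.18
tcp_pos: [0.5823, -0.0279, 0.014]
tcp_rot: [-0.167, 0.986, -0.0, -0.0]
contact_force: [1.1, -1.3, 0.5]
finger_gap: 0.0006
grip_force: 0.6
time_s: 7.42
tcp_pos: [0.5815, -0.0258, 0.0139]
tcp_rot: [-0.167, 0.986, 0.0, -0.0]
contact_force: [0.4, 0.1, 0.3]
finger_gap: 0.0004
grip_force: 0.0
time_s: 7.68
tcp_pos: [0.5808, -0.024, 0.0139]
tcp_rot: [-0.167, 0.986, 0.0, -0.0]
contact_force: [0.2, 0.1, -0.1]
finger_gap: 0.0001
grip_force: 0.1
```

```bash
for i in 1; do :; done
python3 -m inch '[[[-0.0025,0.0075,0,0,0,0],[-0.0025,0.0075,0,0,0,0]]]'
python3 -m inch '[[[-0.0025,0.0075,0,0,0,0],[-0.0025,0.0075,0,0,0,0]]]'
python3 -c "
from h import *
o=bot.observe();print(o['contact_force'],o['tcp_pos'])
im,d=bot.grab_frame('top');cv2.imwrite('pics/t3.png',cv2.resize(im[145:235,225:345],None,fx=6.5,fy=6.5,interpolation=cv2.INTER_CUBIC))"
```

```text
time_s: 7.92
tcp_pos: [0.5803, -0.0223, 0.014]
tcp_rot: [-0.167, 0.986, -0.0, 0.0]
contact_force: [-0.0, -1.2, -0.5]
finger_gap: 0.0002
grip_force: 0.8
time_s: 8.18
tcp_pos: [0.5809, -0.0219, 0.0146]
tcp_rot: [-0.167, 0.986, -0.001, 0.001]
contact_force: [0.9, -7.4, -0.3]
finger_gap: 0.0007
grip_force: 3.8
[ 0.8845529  -7.39807838 -0.26739522] [ 0.58090064 -0.02190908  0.01459718]
```

View pics/t3.png

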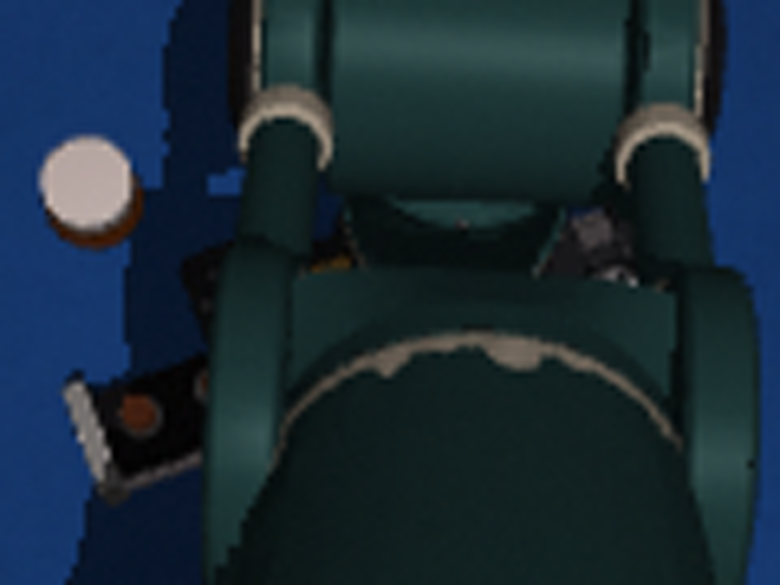

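```bash
python3 -m inch '[[[-0.003,0.008,0,0,0,0],[-0.003,0.008,0,0,0,0],[-0.003,0.008,0,0,0,0]]]'
python3 -m inch '[[[0.026,-0.076,0,0,0,0],[0.053,-0.151,0,0,0,0],[0.053,-0.151,0.16,0,0,0],[0.053,-0.151,0.28,0,0,0],[0.053,-0.151,0.28,0,0,0],[0.053,-0.151,0.28,0,0,0]]]'
python3 - <<'E'
from h import *
im,d=bot.grab_frame('wrist');cv2.imwrite('pics/w4.png',im[60:300,150:520])
p=bot.camera_params('wrist')
K=p["camera_matrix"];R=cv2.Rodrigues(p["rvec"])[0];c=-R.T@p["tvec"]
for th,z in(("keeper_pivot",.02),("keeper_end",.027)):
    for r in bot.landmark_of('wrist',th)[:2]:
        q=np.array(r["uv"])-K[:2,2];n=np.linalg.norm(q);t=n/K[0,0];dd=R.T@np.r_[q/n*np.sin(t),np.cos(t)]
        print(th,r["p"],r["uv"],c+dd*(z-c[2])/dd[2])
E
```

```text
time_s: 8.6
tcp_pos: [0.5812, -0.0217, 0.0151]
tcp_rot: [-0.167, 0.986, -0.003, 0.002]
contact_force: [3.3, -13.0, 0.2]
finger_gap: 0.0003
grip_force: 6.9
time_s: 9.35
tcp_pos: [0.5915, -0.0563, 0.083]
tcp_rot: [-0.167, 0.986, 0.0, -0.001]
contact_force: [-0.5, 0.4, -0.3]
finger_gap: 0.0006
grip_force: 0.0
keeper_pivot 0.26 [351.6, 217.7] [ 0.56972331 -0.01258617  0.02      ]
```

View pics/w4.png

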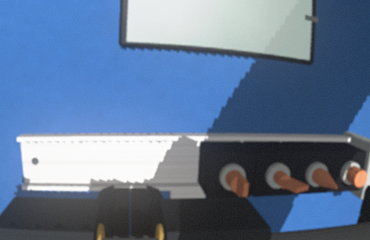

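The row is closed and home: the rear block starts at column 203 of the crop, and it stood firm at 13 N. Next I'll work out the keeper path and move beside the arm.

```bash
python3 -m inch '[[[0.15,0.08,0.02,0,0,0],[0.298,0.157,0.02,0,0,0],[0.298,0.157,0.02,0,0,0],[0.298,0.157,-0.1,0,0,0],[0.298,0.157,-0.2,0,0,0],[0.298,0.157,-0.264,0,0,0],[0.298,0.157,-0.264,0,0,0]]]'
python3 - <<'E'
from h import *
o=bot.observe();print(o['tcp_pos'],o['contact_force'])
a=np.radians(109.2);x=np.array([np.cos(a),np.sin(a)]);y=np.array([-x[1],x[0]]);pv=np.array([611,-4.5]);cur=o['tcp_pos'][:2]*1000
for f in range(205,80,-10):
    q=np.radians(f);e=np.array([np.cos(q),np.sin(q)]);n=np.array([np.sin(q),-np.cos(q)])
    c=46*e-n*(4+16*abs(n[0])+9*abs(n[1]));w=pv+c[0]*x+c[1]*y;print(f,w.round(1),((w-cur)/250).round(3))
E
```

```text
time_s: 10.38
tcp_pos: [0.6643, -0.0171, 0.0158]
tcp_rot: [-0.167, 0.986, 0.001, -0.002]
contact_force: [0.4, 0.4, -0.5]
finger_gap: 0.0004
grip_force: 0.0
[ 0.66430486 -0.01705338  0.01575913] [ 0.42224505  0.35921132 -0.46381962]
205 [656.6 -24.3] [-0.031 -0.029]
195 [650.8 -33.1] [-0.054 -0.064]
185 [643.  -40.6] [-0.085 -0.094]
175 [636.2 -45.6] [-0.112 -0.114]
165 [631.2 -49.1] [-0.133 -0.128]
155 [625.2 -52.2] [-0.157 -0.14 ]
145 [618.2 -54.4] [-0.184 -0.149]
135 [610.5 -55.3] [-0.215 -0.153]
125 [602.2 -54.8] [-0.249 -0.151]
115 [593.6 -52.6] [-0.283 -0.142]
105 [585.2 -48.4] [-0.316 -0.125]
95 [577.5 -42.3] [-0.347 -0.101]
85 [571.5 -35.9] [-0.371 -0.075]
```

```bash
python3 -m inch '[[[-0.031,-0.029,0.01,0,0,0],[-0.054,-0.064,0.01,0,0,0],[-0.085,-0.094,0.01,0,0,0],[-0.112,-0.114,0.01,0,0,0],[-0.133,-0.128,0.01,0,0,0],[-0.157,-0.14,0.01,0,0,0],[-0.184,-0.149,0.01,0,0,0],[-0.215,-0.153,0.01,0,0,0],[-0.249,-0.151,0.01,0,0,0],[-0.283,-0.142,0.01,0,0,0],[-0.316,-0.125,0.01,0,0,0],[-0.335,-0.11,0.01,0,0,0]]]'
python3 -m inch '[[[-0.012,0.009,0,0,0,0],[-0.012,0.009,0,0,0,0]]]'
python3 -c "
from h import *
im,d=bot.grab_frame('side');cv2.imwrite('pics/s5.png',cv2.resize(im[160:270,200:340],None,fx=5,fy=5,interpolation=cv2.INTER_CUBIC))"
```

```text
time_s: 11.88
tcp_pos: [0.5819, -0.0441, 0.0203]
tcp_rot: [-0.167, 0.986, 0.0, -0.0]
contact_force: [1.2, -0.5, 0.2]
finger_gap: 0.0007
grip_force: 0.6
time_s: 12.12
tcp_pos: [0.5792, -0.0418, 0.0203]
tcp_rot: [-0.167, 0.986, 0.0, -0.001]
contact_force: [0.2, 0.2, -0.9]
finger_gap: 0.0004
grip_force: 0.0
```

View pics/s5.png

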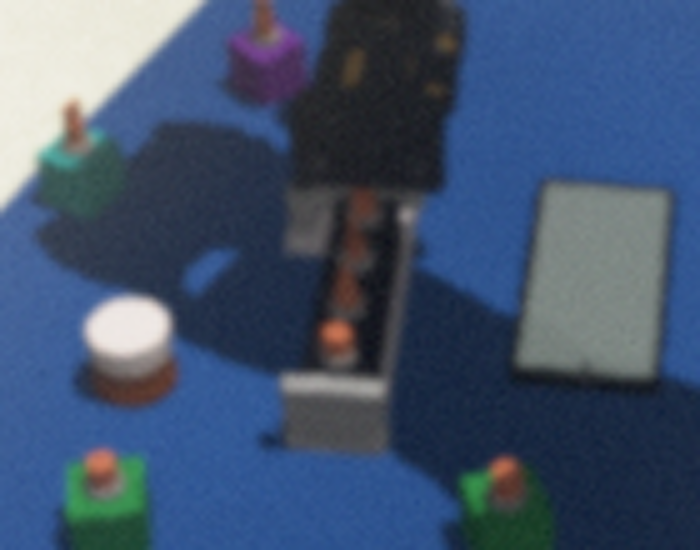

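The arm's end shows at about (407,215), nearly across the channel. I'll push along the rail until it reaches the limit.

```bash
python3 -m inch '[[[-0.0026,0.0076,0,0,0,0],[-0.0052,0.0152,0,0,0,0],[-0.0052,0.0152,0,0,0,0]]]'
python3 -m inch '[[[-0.0026,0.0076,0,0,0,0],[-0.0026,0.0076,0,0,0,0]]]'
python3 -m inch '[[[-0.0026,0.0076,0,0,0,0],[-0.0026,0.0076,0,0,0,0]]]'
```

```text
time_s: 12.55
tcp_pos: [0.5784, -0.0383, 0.0203]
tcp_rot: [-0.167, 0.986, 0.0, -0.0]
contact_force: [-0.6, -0.6, -0.4]
finger_gap: 0.0004
grip_force: 0.2
time_s: 12.8
tcp_pos: [0.5778, -0.0363, 0.0204]
tcp_rot: [-0.167, 0.986, 0.0, -0.0]
contact_force: [-0.1, -0.5, 0.4]
finger_gap: 0.0008
grip_force: 0.2
time_s: 13.05
tcp_pos: [0.5774, -0.035, 0.0205]
tcp_rot: [-0.167, 0.986, -0.0, 0.0]
contact_force: [1.0, -3.9, -1.8]
finger_gap: 0.0001
grip_force: 2.0
```

```bash
python3 -m inch '[[[-0.0026,0.0076,0,0,0,0],[-0.0026,0.0076,0,0,0,0]]]'
python3 -m inch '[[[0.015,-0.04,0,0,0,0],[0.026,-0.076,0,0,0,0],[0.026,-0.076,0.2,0,0,0],[0.026,-0.076,0.5,0,0,0],[0.026,-0.3,0.8,0,0,0],[0.026,-0.6,0.8,0,0,0],[0.026,-0.9,0.8,0,0,0],[0.026,-0.9,0.8,0,0,0],[0.026,-0.9,0.8,0,0,0],[0.026,-0.9,0.8,0,0,0]]]'
python3 -c "
from h import *
im,d=bot.grab_frame('top');cv2.imwrite('pics/t6.png',cv2.resize(im[145:235,225:345],None,fx=6.5,fy=6.5,interpolation=cv2.INTER_CUBIC))"
```

```text
time_s: 13.3
tcp_pos: [0.5774, -0.0347, 0.0206]
tcp_rot: [-0.167, 0.986, -0.002, 0.001]
contact_force: [1.6, -9.9, -2.7]
finger_gap: 0.0006
grip_force: 5.1
time_s: 14.55
tcp_pos: [0.5829, -0.2572, 0.22]
tcp_rot: [-0.166, 0.986, 0.001, -0.0]
contact_force: [0.3, -0.2, -0.3]
finger_gap: 0.0002
grip_force: 0.0
```

View pics/t6.png

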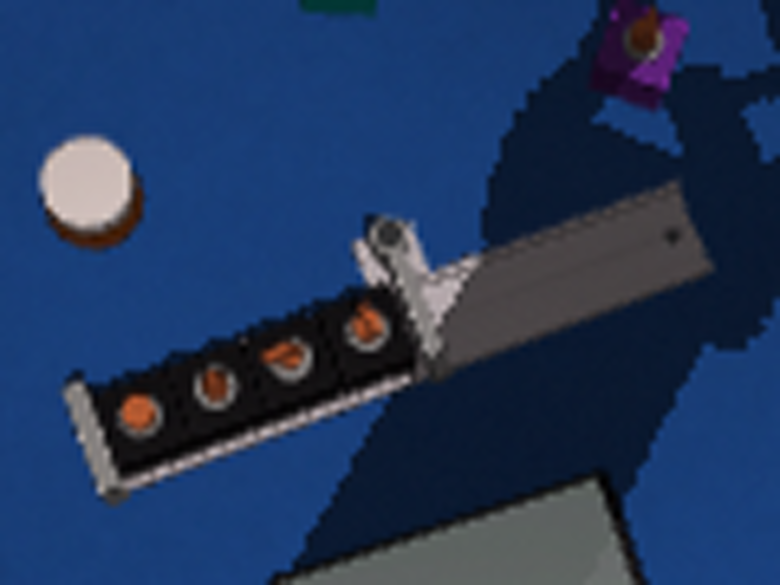

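The row is packed against the stop at (95,430). The keeper lies across the channel from (388,235) to (430,375), and the jar and phone haven't moved. I'll hand the job in.

```bash
python3 -c "
from h import *
print(bot.sign_off())"
```

```text
the job is handed in; nothing more can be done
None
```

The row was pushed home against the end stop, the keeper was pushed to its limit across the channel behind it, and the job was handed in at about 14.6 s; no verdict came back.

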